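Rack the charged sensor nodes in order from the red end

TASK

Move the four sensor nodes from the charging docks into the carrying rack, one upright in each bay, keeping the row's order: the node next to the black power unit goes in the bay next to the rack's red end block, the next node in the next bay, and so on. Set each one down gently on the floor of its bay and do not drop or tip any over.

Things in the scene. Friction and masses are not known exactly. Their poses are not given: they have to be found in the camera images.
- node_yellow_center (a point): Sensor node: loose upright grey cylinder, 40 mm in diameter, 90 mm tall, 150 g or so, with a yellow cap and a thin yellow band. The point is its centre, half-way up; z is its axis, pointing up. At the start it stands in the yellow dock, its underside 14 mm above the table.
- node_green_center (a point): Sensor node: loose upright grey cylinder, 40 mm in diameter, 90 mm tall, 150 g or so, with a green cap and a thin green band. The point is its centre, half-way up; z is its axis, pointing up. At the start it stands in the green dock, its underside 14 mm above the table.
- node_blue_center (a point): Sensor node: loose upright grey cylinder, 40 mm in diameter, 90 mm tall, 150 g or so, with a blue cap and a thin blue band. The point is its centre, half-way up; z is its axis, pointing up. At the start it stands in the blue dock, its underside 14 mm above the table.
- node_white_center (a point): Sensor node: loose upright grey cylinder, 40 mm in diameter, 90 mm tall, 150 g or so, with a white cap and a thin white band. The point is its centre, half-way up; z is its axis, pointing up. At the start it stands in the white dock, its underside 14 mm above the table.
- dock_yellow: Yellow charging dock, fixed: square tray 62 mm wide (52 inside), floor 4 mm, walls 22 mm high. Origin: centre of its underside, 10 mm above the table. Four docks in any colour order form one straight row along their common y axis, 80 mm apart. +y points along the row to the end (robot's left) with the black power unit, 45 mm high with orange lamp, 85 mm beyond the end dock's centre.
- dock_green: Green charging dock, fixed: square tray 62 mm wide (52 inside), floor 4 mm, walls 22 mm high. Origin: centre of its underside, 10 mm above the table. Four docks in any colour order form one straight row along their common y axis, 80 mm apart. +y points along the row to the end (robot's left) with the black power unit, 45 mm high with orange lamp, 85 mm beyond the end dock's centre.
- dock_blue: Blue charging dock, fixed: square tray 62 mm wide (52 inside), floor 4 mm, walls 22 mm high. Origin: centre of its underside, 10 mm above the table. Four docks in any colour order form one straight row along their common y axis, 80 mm apart. +y points along the row to the end (robot's left) with the black power unit, 45 mm high with orange lamp, 85 mm beyond the end dock's centre.
- dock_white: White charging dock, fixed: square tray 62 mm wide (52 inside), floor 4 mm, walls 22 mm high. Origin: centre of its underside, 10 mm above the table. Four docks in any colour order form one straight row along their common y axis, 80 mm apart. +y points along the row to the end (robot's left) with the black power unit, 45 mm high with orange lamp, 85 mm beyond the end dock's centre.
- carrier: Carrying rack, fixed: low grey tray, 76 x 336 mm, long along its y axis, with four bays in a row, each 64 x 64 mm inside, centred at x = 0 and y = -120, -40, +40, +120 mm in its frame. Origin: centre of its underside, on the table. Black floor 5 mm thick, walls up to 28 mm above the table, partitions 16 mm thick. Its y axis points roughly to the robot's left.
- flag_red: Red end block of the carrying rack, fixed: 50 x 28 mm, 36 mm high, origin at the centre of its underside. It stands at one end of the rack or the other (y = +185 or -185 mm in the rack's frame), and marks which end is the first; a like black block stands at the other end.

How it is judged:
At the end, for the whole second after the job is handed in: Each node stands upright (within 7 degrees) on the floor of its own bay (within about 16 mm of the bay's middle), the order from the red block matching the docks' order from the power unit, all at rest (((y of each of dock_green, dock_blue, dock_white in the frame of dock_yellow below 0.04 m and horizontal distance between node_yellow_center and flag_red between 0.048 and 0.084 m) or (y of any of dock_green, dock_blue, dock_white in the frame of dock_yellow above 0.04 m and y of each of dock_green, dock_blue, dock_white in the frame of dock_yellow below 0.12 m and horizontal distance between node_yellow_center and flag_red between 0.128 and 0.164 m) or (y of any of dock_green, dock_blue, dock_white in the frame of dock_yellow above 0.12 m and y of each of dock_green, dock_blue, dock_white in the frame of dock_yellow below 0.2 m and horizontal distance between node_yellow_center and flag_red between 0.208 and 0.244 m) or (y of any of dock_green, dock_blue, dock_white in the frame of dock_yellow above 0.2 m and horizontal distance between node_yellow_center and flag_red between 0.288 and 0.324 m)) and x of node_yellow_center in the frame of carrier between -0.016 and 0.016 m and z of node_yellow_center in the frame of carrier between 0.044 and 0.056 m and angle between each of node_yellow_center, node_green_center, node_blue_center, node_white_center's own z axis and vertical below 0.12 rad and linear speed of each of node_yellow, node_green, node_blue, node_white below 0.02 m/s and angular speed of each of node_yellow, node_green, node_blue, node_white below 0.2 rad/s and ((y of each of dock_yellow, dock_blue, dock_white in the frame of dock_green below 0.04 m and horizontal distance between node_green_center and flag_red between 0.048 and 0.084 m) or (y of any of dock_yellow, dock_blue, dock_white in the frame of dock_green above 0.04 m and y of each of dock_yellow, dock_blue, dock_white in the frame of dock_green below 0.12 m and horizontal distance between node_green_center and flag_red between 0.128 and 0.164 m) or (y of any of dock_yellow, dock_blue, dock_white in the frame of dock_green above 0.12 m and y of each of dock_yellow, dock_blue, dock_white in the frame of dock_green below 0.2 m and horizontal distance between node_green_center and flag_red between 0.208 and 0.244 m) or (y of any of dock_yellow, dock_blue, dock_white in the frame of dock_green above 0.2 m and horizontal distance between node_green_center and flag_red between 0.288 and 0.324 m)) and x of node_green_center in the frame of carrier between -0.016 and 0.016 m and z of node_green_center in the frame of carrier between 0.044 and 0.056 m and ((y of each of dock_yellow, dock_green, dock_white in the frame of dock_blue below 0.04 m and horizontal distance between node_blue_center and flag_red between 0.048 and 0.084 m) or (y of any of dock_yellow, dock_green, dock_white in the frame of dock_blue above 0.04 m and y of each of dock_yellow, dock_green, dock_white in the frame of dock_blue below 0.12 m and horizontal distance between node_blue_center and flag_red between 0.128 and 0.164 m) or (y of any of dock_yellow, dock_green, dock_white in the frame of dock_blue above 0.12 m and y of each of dock_yellow, dock_green, dock_white in the frame of dock_blue below 0.2 m and horizontal distance between node_blue_center and flag_red between 0.208 and 0.244 m) or (y of any of dock_yellow, dock_green, dock_white in the frame of dock_blue above 0.2 m and horizontal distance between node_blue_center and flag_red between 0.288 and 0.324 m)) and x of node_blue_center in the frame of carrier between -0.016 and 0.016 m and z of node_blue_center in the frame of carrier between 0.044 and 0.056 m and ((y of each of dock_yellow, dock_green, dock_blue in the frame of dock_white below 0.04 m and horizontal distance between node_white_center and flag_red between 0.048 and 0.084 m) or (y of any of dock_yellow, dock_green, dock_blue in the frame of dock_white above 0.04 m and y of each of dock_yellow, dock_green, dock_blue in the frame of dock_white below 0.12 m and horizontal distance between node_white_center and flag_red between 0.128 and 0.164 m) or (y of any of dock_yellow, dock_green, dock_blue in the frame of dock_white above 0.12 m and y of each of dock_yellow, dock_green, dock_blue in the frame of dock_white below 0.2 m and horizontal distance between node_white_center and flag_red between 0.208 and 0.244 m) or (y of any of dock_yellow, dock_green, dock_blue in the frame of dock_white above 0.2 m and horizontal distance between node_white_center and flag_red between 0.288 and 0.324 m)) and x of node_white_center in the frame of carrier between -0.016 and 0.016 m and z of node_white_center in the frame of carrier between 0.044 and 0.056 m); the robot touches nothing.
It fails at once if a node is dropped or knocked hard (moving faster than 0.7 m/s with its centre lower than 75 mm above the table) ((height (world z) of node_yellow_center below 0.075 m and linear speed of node_yellow above 0.7 m/s) or (height (world z) of node_green_center below 0.075 m and linear speed of node_green above 0.7 m/s) or (height (world z) of node_blue_center below 0.075 m and linear speed of node_blue above 0.7 m/s) or (height (world z) of node_white_center below 0.075 m and linear speed of node_white above 0.7 m/s)).
It fails at once if a node is tipped over (more than 45 degrees) (angle between any of node_yellow_center, node_green_center, node_blue_center, node_white_center's own z axis and vertical above 0.785 rad).
It also fails if it takes over 106 s, if anything falls off the work surface, if the arm or the gripper's body presses on something with over 40 N, if the wrist force passes 120 N, or if a joint passes its speed limit or range.

ROBOT

A 6-joint arm with a two-finger parallel gripper is mounted at the origin on the work surface. World frame = base frame: x ahead of the robot, y to its left, z up, the work surface at z = 0. Lengths are in m, angles in rad, forces in N, time in s.
With the tool pointing down it reaches from about 0.35 to 0.975 m from the base axis. Payload 4.9 kg.
Tool frame: the origin (TCP) lies between the finger pads; the fingertips stand 22 mm ahead of it and the grasp point (between the pads) lies 3 mm ahead of it; z points along the fingers, y is the line along which they close (so a half turn about z gives the same grasp; the last joint's range is limited). The gripper opens to 85 mm and grips with 20 to 120 N. Pads are 22 mm wide; open, the fingers measure 114 mm over their backs; the gripper's body (76 mm by 85 mm) begins 54 mm behind the grasp point. The pads swing forward as they close: fully open they stand 13 mm farther back than shut.
Start: joints at [1.149, 0.053, 1.613, -0, 1.476, -0.119], TCP at [0.186, 0.597, 0.253] pointing down, gripper open.
Joint ranges: [-3.01, 3.01], [-1.01, 2.22], [0.06, 2.58], [-1.02, 4.17], [0.09, 2.62], [-3.14, 3.14]. Speed limits (rad/s): [2.57, 2.57, 3.14, 3.14, 3.14, 3.14].

INTERFACE

Orientations are given as a unit quaternion [w, x, y, z].
In Python, from plant import state, grab_frame, get_calibration, job_done, recognise, regions_of gives the robot as it stands.
- The arm moves only by the tool apply_moves, never from a script. Its argument "targets" is a list of rows, each an object with "translation": the shift along the tool's x, y, z normalised to -1 to 1, where 1 is 100 mm, a list of three; "twist": the turn about the tool's z normalised to -1 to 1, where 1 is 0.1 rad; "hand": the opening, from 0 (shut) to 1 (fully open). A call has 1 to 8 rows; each row shifts and turns the commanded pose from where the row before left it, along the tool's axes as they then stand; what a row does not reach is not made up. A row lasts 1/10 s, in which the tool goes at most 50 mm and 8.59 degrees, less where a joint would pass 70% of its speed; a pose out of reach is approached as far as the arm can. A call with a number of a shift or a turn outside -1 to 1 is refused whole. A call with a gripper value outside its range is refused whole. The fingers move at their own pace and stop on an object; the grip force is fixed at half the most. Time passes only in rows, so rows that do not move let the fingers close. It gives the time, the measured TCP pose, the force, the opening and the grip force at its end, in the units of the state.
- state(): the state, without advancing time (a new reading comes with each control period).
- grab_frame(name): name is "side" or "top" or "wrist"; returns the picture (384x512x3 uint8, red, green, blue); there is no depth.
- get_calibration(name): a dict with "camera_matrix" (3x3 intrinsics, pixels), "pose" (4x4, takes a point from camera to world coordinates). Camera axes: x right, y up, looking along -z (the intrinsics and any distortion apply to the point x, -y, -z); pixel columns grow to the right and rows downward; lengths in m; the calibration is good to about 2 mm. A picture is of the moment at which its call begins: read the wrist's pose just before it. get_calibration takes no time and is no camera call; for the wrist camera it gives the pose at the moment of the call.
- job_done(): hands the job in; it is judged then, once.
Trained networks look in the newest picture that a camera, given by its name, has taken for a name from the list of things; names that differ only in an ending like _2 or _b are one class to them, and where a whole thing is asked for, a point or a joint stands for the part that bears it (a point fixed in the world has none). Each returns a list of dicts, best first, with "score" (0 to 1); they miss things now and then, are a little off and sometimes report something else, mostly with a low value. They report only what shows in the picture. A call takes as long as a camera call.
- recognise(camera, query): "point" ([x, y, z] in m, in world coordinates, good to about 4 mm: the middle of the surface that is visible of it).
- regions_of(camera, query): "pixels" (384x512 bool, what is visible of it).
The state is a dict: "time": time; "joint_pos": joint angles; "joint_vel": joint speeds; "joint_efforts": joint torques, N m; "tool_pos": TCP position; "tool_rot": TCP orientation; "contact_force": force on the tool from outside, world axes, zero at the start; "ft_torque": the same for the moment, N m; "gripper_width": opening from 0.0 (shut) to 1.0 (fully open); "grasp_force": force on a finger pad.
Only numpy, scipy, OpenCV 4.12 (cv2) and the standard library are available. Lean on these libraries where they do the work, as an engineer would, in place of code of your own. Each camera call takes 0.05 s, during which the arm holds its last target. There are 200 camera calls.

## Working session

There is one attempt and no reset: what is moved stays moved. The work goes in short steps, Python scripts to look and compute and a tool call to move; the robot and the scene stay as the last step left them, time stands still between calls to the robot, and variables do not carry over. Pictures are saved under pics/ and viewed, at most 14 in all, crops included, and the job is handed in when it is done.

Besides the shell and the picture viewer there is one more tool, called after "Call:" as a command line: name --argument value ..., lists and objects as JSON in quotes. apply_moves: Moves the arm, as the interface text tells. Its arguments: {"type":"object","properties":{"targets":{"type":"array"}},"required":["targets"]}

```bash
mkdir -p pics; ls; python3 - <<'E'
from plant import *
import cv2,numpy as np
s=state();print(s)
for n in("top","side"):
    f=grab_frame(n);cv2.imwrite(f"pics/{n}0.png",f[:,:,::-1])
    c=get_calibration(n);print(n,np.round(c["camera_matrix"],1).tolist(),np.round(c["pose"],3).tolist())
    for q in ["node_yellow_center","node_green_center","node_blue_center","node_white_center","dock_yellow","dock_green","dock_blue","dock_white","carrier","flag_red"]:
        r=recognise(n,q);print(q,[(np.round(a["point"],3).tolist(),round(a["score"],2)) for a in r[:2]])
E
```

```text
pics
{'time': 0.0, 'joint_pos': array([ 1.14898493e+00,  5.33473879e-02,  1.61424553e+00, -1.02630005e-05,
        1.47596945e+00, -1.19025163e-01]), 'joint_vel': array([-8.70108014e-04,  6.72064064e-04, -8.95218136e-04, -1.77617226e-03,
        1.74718990e-03,  9.79039654e-05]), 'joint_efforts': array([-1.49341635e-03, -3.93672073e+01, -3.70180321e+01, -7.07467279e-05,
        6.90075583e-03,  7.53090518e-06]), 'tool_pos': array([0.18615302, 0.59605682, 0.25209778]), 'tool_rot': array([-2.58166058e-04,  1.50814902e-01,  9.88561528e-01, -9.50427730e-04]), 'contact_force': array([-0.67304602,  0.43688826,  0.51033373]), 'ft_torque': array([-0.01107878,  0.00788146,  0.01677061]), 'grasp_force': 0.0, 'gripper_width': 1.0013439534030053}
top [[364.7, 0.0, 254.6], [0.0, 364.7, 196.5], [0.0, 0.0, 1.0]] [[0.002, 0.996, -0.085, 0.482], [-1.0, -0.001, -0.031, -0.032], [-0.031, 0.085, 0.996, 0.782], [0.0, 0.0, 0.0, 1.0]]
node_yellow_center [([0.612, -0.141, 0.024], 0.5)]
node_green_center [([0.631, -0.149, 0.104], 0.78), ([0.608, 0.002, 0.106], 0.3)]
node_blue_center []
node_white_center [([0
[... 311 characters left out ...]
 ([0.598, -0.002, 0.018], 0.17)]
side [[437.2, 0.0, 252.3], [0.0, 437.2, 188.0], [0.0, 0.0, 1.0]] [[0.846, 0.389, -0.365, 0.231], [-0.533, 0.635, -0.559, -0.509], [0.014, 0.667, 0.745, 0.73], [0.0, 0.0, 0.0, 1.0]]
node_yellow_center [([0.606, -0.005, 0.084], 0.84)]
node_green_center [([0.622, -0.159, 0.086], 0.67)]
node_blue_center [([0.61, -0.082, 0.078], 0.93)]
node_white_center [([0.59, 0.073, 0.079], 0.6), ([0.622, -0.161, 0.085], 0.52)]
dock_yellow [([0.595, -0.004, 0.025], 0.94)]
dock_green [([0.614, -0.169, 0.023], 0.71)]
dock_blue [([0.605, -0.09, 0.028], 0.63)]
dock_white [([0.58, 0.068, 0.025], 0.92)]
carrier [([0.449, -0.144, 0.014], 0.85)]
flag_red [([0.456, 0.053, 0.036], 0.86)]
```

View pics/top0.png

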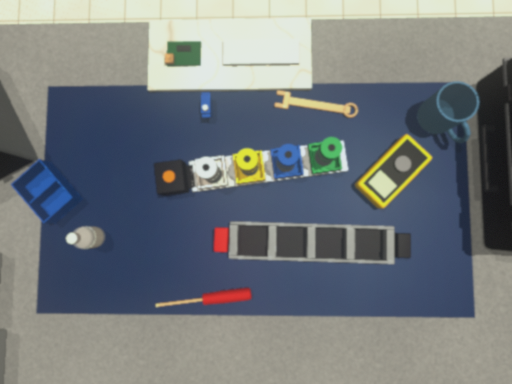

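View pics/side0.png

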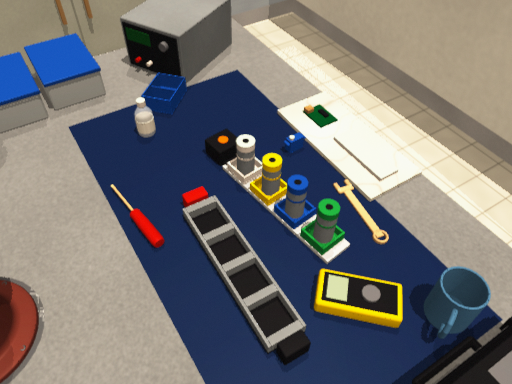

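The top view shows the power unit at (170,177). The row from it is white (208,170), yellow (247,162), blue (287,157), green (328,152). The red block is at (221,240), the rack's left (+y) end, so white goes in the bay at +120 and green in the bay at -120. The side view agrees. I'll write a helper, then move over the row for close wrist views.

```bash
cat > h.py <<'E'
from plant import *
import numpy as np,cv2,json,sys
from scipy.spatial.transform import Rotation as R
def plan(p,yaw=None,step=.04,start=None,hand=1):
    """rows to TCP p; yaw = world angle of tool y (deg)"""
    s=state();q=s["tool_rot"];M=R.from_quat([*q[1:],q[0]]).as_matrix()
    c=np.array(s["tool_pos"] if start is None else start[:3],float);y=np.arctan2(M[1,1],M[0,1])
    if start is not None and len(start)>3:y=np.radians(start[3])
    dy=0 if yaw is None else (np.radians(yaw)-y+np.pi)%(2*np.pi)-np.pi
    d=np.array(p)-c;n=max(1,int(np.ceil(max(np.linalg.norm(d)/step,abs(dy)/.1))));out=[]
    for i in range(n):
        X=np.array([-np.sin(-y)*-1*-1 if 0 else -np.sin(y),np.cos(y),0]);Y=np.array([np.cos(y),np.sin(y),0])
        # tool z down: X = Y x Z
        X=np.cross(Y,[0,0,-1]);w=np.array(p)-c;w=w/(n-i)
        t=np.round([w@X*10,w@Y*10,-w[2]*10],2);k=round(-dy/n*10,2)
        out.append((t.tolist(),k));c=c+(t[0]*X+t[1]*Y)/10-np.array([0,0,t[2]/10]);y-=k/10
    for t,k in out:print(t,k)
    print("end",np.round(c,4),np.degrees(y))
def proj(cam,P,pose=None):
    c=get_calibration(cam);T=np.linalg.inv(c["pose"] if pose is None else pose);Q=(np.c_[P,np.ones(len(P))]@T.T)[:,:3]*[1,-1,-1]
    u=Q@c["camera_matrix"].T;return u[:,:2]/u[:,2:]
def ray(cam,uv):
    c=get_calibration(cam);d=np.linalg.inv(c["camera_matrix"])@[*uv,1]*[1,-1,-1];return c["pose"][:3,3],c["pose"][:3,:3]@d
def at_z(cam,uv,z):
    o,d=ray(cam,uv);return o+d*(z-o[2])/d[2]
def say():
    s=state();print(round(s["time"],2),np.round(s["tool_pos"],4),np.round(s["tool_rot"],3),np.round(s["contact_force"],1),round(s["gripper_width"],2))
E
sed -i '/-np.sin(-y)/s/.*/        Y=np.array([np.cos(y),np.sin(y),0])/' h.py
python3 - <<'E'
from h import *
plan([.5,-.04,.35],8,.05)
c=get_calibration("wrist");s=state();print(c["pose"][:3,3]-s["tool_pos"],c["pose"][:3,:3].round(2),c["camera_matrix"].round(0))
E
```

```text
[-0.33, -0.34, -0.06] 0.75
[-0.35, -0.32, -0.06] 0.75
[-0.37, -0.29, -0.07] 0.75
[-0.39, -0.26, -0.06] 0.75
[-0.41, -0.23, -0.07] 0.75
[-0.43, -0.2, -0.06] 0.75
[-0.44, -0.17, -0.07] 0.75
[-0.46, -0.13, -0.06] 0.75
[-0.46, -0.1, -0.07] 0.75
[-0.47, -0.06, -0.06] 0.75
[-0.47, -0.03, -0.07] 0.75
[-0.47, 0.01, -0.06] 0.75
[-0.47, 0.04, -0.07] 0.75
[-0.47, 0.08, -0.06] 0.75
[-0.47, 0.11, -0.07] 0.75
end [ 0.4998 -0.0403  0.3503] 8.19221243468379
[-0.06820393  0.02227804  0.12104411] [[ 0.3  -0.92 -0.27]
 [ 0.95  0.29  0.09]
 [-0.   -0.28  0.96]] [[337.   0. 261.]
 [  0. 337. 194.]
 [  0.   0.   1.]]
```

Call:
apply_moves --targets '[{"translation":[-0.33,-0.34,-0.06],"twist":0.75,"hand":1},{"translation":[-0.35,-0.32,-0.06],"twist":0.75,"hand":1},{"translation":[-0.37,-0.29,-0.07],"twist":0.75,"hand":1},{"translation":[-0.39,-0.26,-0.06],"twist":0.75,"hand":1},{"translation":[-0.41,-0.23,-0.07],"twist":0.75,"hand":1},{"translation":[-0.43,-0.2,-0.06],"twist":0.75,"hand":1},{"translation":[-0.44,-0.17,-0.07],"twist":0.75,"hand":1},{"translation":[-0.46,-0.13,-0.06],"twist":0.75,"hand":1}]'

```text
time: 1.9
tool_pos: [0.3537, 0.2557, 0.305]
tool_rot: [0.0, 0.437, 0.899, 0.001]
contact_force: [0.9, 0.4, 0.7]
gripper_width: 1.002
grasp_force: 0.0
```

Call:
apply_moves --targets '[{"translation":[-0.46,-0.1,-0.07],"twist":0.75,"hand":1},{"translation":[-0.47,-0.06,-0.06],"twist":0.75,"hand":1},{"translation":[-0.47,-0.03,-0.07],"twist":0.75,"hand":1},{"translation":[-0.47,0.01,-0.06],"twist":0.75,"hand":1},{"translation":[-0.47,0.04,-0.07],"twist":0.75,"hand":1},{"translation":[-0.47,0.08,-0.06],"twist":0.75,"hand":1},{"translation":[-0.47,0.11,-0.07],"twist":0.75,"hand":1},{"translation":[0,0,0],"twist":0,"hand":1}]'

```text
time: 2.7
tool_pos: [0.5013, -0.0448, 0.3509]
tool_rot: [0.001, 0.658, 0.753, -0.0]
contact_force: [-0.2, 1.2, 0.8]
gripper_width: 1.001
grasp_force: 0.0
```

```bash
python3 - <<'E'
from h import *
say();f=grab_frame("wrist");cv2.imwrite("pics/w1.png",f[:,:,::-1]);np.save("w1pose.npy",get_calibration("wrist")["pose"])
for q in ["node_yellow_center","node_green_center","node_blue_center","node_white_center","carrier","flag_red"]:
    r=recognise("wrist",q);g=regions_of("wrist",q)
    print(q,[(np.round(a["point"],3).tolist(),round(a["score"],2)) for a in r[:2]])
    for a in g[:2]:
        v,u=np.where(a["pixels"]);print("  ",round(a["score"],2),u.min(),u.max(),v.min(),v.max(),len(u))
E
```

```text
2.7 [ 0.5013 -0.0448  0.3509] [ 0.001  0.658  0.753 -0.   ] [-0.2  1.2  0.8] 1.0
node_yellow_center [([0.601, 0.005, 0.105], 0.55)]
   0.9 334 388 109 149 1676
   0.73 319 369 160 206 1008
node_green_center [([0.626, -0.149, 0.091], 0.78), ([0.607, -0.059, 0.022], 0.45)]
   0.91 328 365 223 278 1338
node_blue_center [([0.613, -0.068, 0.104], 0.89)]
   0.8 328 379 167 216 1683
   0.53 335 388 109 149 1648
node_white_center [([0.591, 0.079, 0.104], 0.75), ([0.608, -0.059, 0.018], 0.3)]
   0.89 333 391 30 76 2024
carrier [([0.448, -0.102, 0.003], 0.87)]
   0.71 181 265 71 308 12870
flag_red [([0.453, 0.058, 0.034], 0.59)]
   0.86 217 259 46 76 1024
```

View pics/w1.png

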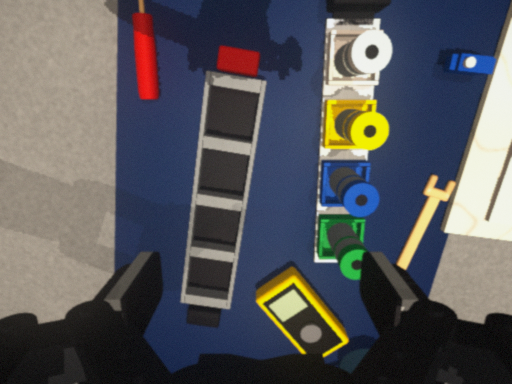

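The wrist view shows the cap centres at white (372,52), yellow (370,131), blue (361,200) and green (354,264). The rack's corners are near (209,73), (266,80), (229,307) and (182,302), with the red block at its top. Next I'll triangulate the caps and rack corners using the top, side and wrist views.

```bash
cat >> h.py <<'E'
def circ(img,uv,r,k=4,lo=.75,hi=1.3):
    """circle centre near uv (Hough on an enlarged crop)"""
    w=int(r*1.9);u,v=map(int,uv);c=img[max(0,v-w):v+w,max(0,u-w):u+w];u0,v0=max(0,u-w),max(0,v-w)
    g=cv2.GaussianBlur(cv2.resize(c,None,fx=k,fy=k,interpolation=cv2.INTER_CUBIC).max(2),(5,5),0)
    h=cv2.HoughCircles(g,cv2.HOUGH_GRADIENT,1.5,10,param1=100,param2=15,minRadius=int(r*k*lo),maxRadius=int(r*k*hi))
    if h is None:return None
    a=h[0][:6];b=min(a,key=lambda q:np.hypot(q[0]/k+u0-uv[0],q[1]/k+v0-uv[1]));return np.array([(b[0]+.5)/k+u0-.5,(b[1]+.5)/k+v0-.5,b[2]/k])
def tri(rays):
    A=0;b=0
    for o,d in rays:
        d=d/np.linalg.norm(d);P=np.eye(3)-np.outer(d,d);A=A+P;b=b+P@o
    x=np.linalg.solve(A,b);return x,[np.linalg.norm(np.cross(x-o,d/np.linalg.norm(d))) for o,d in rays]
E
python3 - <<'E'
from h import *
W=cv2.imread("pics/w1.png");T=cv2.imread("pics/top0.png");S=cv2.imread("pics/side0.png")
n=dict(white=((372,52),(207,168)),yellow=((370,131),(246,159)),blue=((361,200),(287,155)),green=((354,264),(331,148)))
for k,(a,b) in n.items():
    cw=circ(W,a,19);ct=circ(T,b,10.5,6)
    print(k,cw,ct)
    if cw is not None and ct is not None:
        x,e=tri([ray("wrist",cw[:2]),ray("top",ct[:2])]);print("   3d",x.round(4),np.round(e,4),"at z.104:",at_z("wrist",cw[:2],.104)[:2].round(4),at_z("top",ct[:2],.104)[:2].round(4))
grab_frame("top")
Q={}
for cam in("wrist","top"):
    g=regions_of(cam,"carrier")
    if not g: print(cam,"none");continue
    m=cv2.morphologyEx(g[0]["pixels"].astype(np.uint8),cv2.MORPH_CLOSE,np.ones((25,25)))
    h=cv2.convexHull(max(cv2.findContours(m,0,2)[0],key=cv2.contourArea))
    q=cv2.approxPolyN(h,4,ensure_convex=True).reshape(4,2) if hasattr(cv2,"approxPolyN") else cv2.boxPoints(cv2.minAreaRect(h))
    P=np.array([at_z(cam,c,.028) for c in q]);c=P[:,:2].mean(0);P=P[np.argsort(np.arctan2(*(P[:,:2]-c).T))];Q[cam]=P
    print(cam,q.tolist(),P[:,:2].round(4).tolist(),"c",c.round(4));print("sides",[round(float(np.linalg.norm(P[i]-P[i-1])),3) for i in range(4)])
for i in range(4):
    o=[get_calibration(k)["pose"][:3,3] for k in Q];print(np.round(tri([(o[j],Q[k][i]-o[j]) for j,k in enumerate(Q)])[0],4))
E
```

```text
white [372.9375  52.9375  22.125 ] [205.95833  167.70833   10.183333]
   3d [0.5934 0.0833 0.1127] [0.0034 0.0034] at z.104: [0.5966 0.0881] [0.5943 0.0814]
yellow [369.4375 130.4375  18.4875] [245.95833  157.20833    9.408334]
   3d [0.6221 0.0089 0.068 ] [0.0014 0.0014] at z.104: [0.6112 0.012 ] [0.6141 0.0058]
blue [361.5625 200.9375  18.2625] None
green [354.1875 264.9375  14.3625] None
wrist [[266, 81], [231, 311], [180, 302], [204, 70]] [[0.4122, -0.2847], [0.4166, 0.0503], [0.4943, 0.0485], [0.4906, -0.2893]] c [ 0.4534 -0.1188]
sides [0.079, 0.335, 0.078, 0.338]
top none
[0.4956 0.0528 0.5   ]
[0.4635 0.0389 0.3092]
[0.4905 0.0322 0.4743]
[0.4904 0.4158 1.    ]
```

```bash
python3 - <<'E'
from h import *
say();print(np.round(get_calibration("wrist")["pose"][:3,3]-np.load("w1pose.npy")[:3,3],4))
f=grab_frame("wrist");W=f[:,:,::-1].copy();cv2.imwrite("pics/w2.png",W);np.save("w2pose.npy",get_calibration("wrist")["pose"])
n=dict(white=(372,52),yellow=(370,131),blue=(361,200),green=(354,264))
for k,a in n.items():
    c=circ(W,a,18);print(k,c,at_z("wrist",c[:2],.104)[:2].round(4))
q=regions_of("wrist","carrier")[0]["pixels"];m=cv2.morphologyEx(q.astype(np.uint8),cv2.MORPH_CLOSE,np.ones((25,25)))
h=cv2.convexHull(max(cv2.findContours(m,0,2)[0],key=cv2.contourArea));q=cv2.approxPolyN(h,4,ensure_convex=True).reshape(4,2)
P=np.array([at_z("wrist",c,.028) for c in q])[:,:2];print(q.tolist(),P.round(4).tolist(),P.mean(0).round(4))
# top-view measurements from the first picture, by hand-set corner seeds refined
T=cv2.imread("pics/top0.png");g=cv2.cvtColor(T,cv2.COLOR_BGR2GRAY)
c=np.float32([[230,222],[395,227],[394,263],[229,258]]).reshape(-1,1,2)
c=cv2.cornerSubPix(g,c,(4,4),(-1,-1),(3,30,.01)).reshape(-1,2);P=np.array([at_z("top",x,.028) for x in c])[:,:2];print("top",c.round(1).tolist(),P.round(4).tolist(),P.mean(0).round(4))
cv2.imwrite("pics/c2.png",np.hstack([cv2.resize(W[20:300,170:410],(480,560)),cv2.resize(T[135:185,190:350],None,fx=2,fy=2,interpolation=2)[:0].reshape(0,0,3)]) if 0 else cv2.resize(T[130:275,150:420],None,fx=2.9,fy=2.9,interpolation=cv2.INTER_CUBIC))
E
```

```text
3.5 [ 0.4998 -0.0401  0.3503] [0.    0.655 0.756 0.   ] [ 0.3 -0.4  0. ] 1.0
[-0.001   0.0024 -0.0002]
white [370.0625  56.0625  23.025 ] [0.5945 0.0844]
yellow [367.3125 133.1875  22.6125] [0.6097 0.0084]
blue [359.8125 199.5625  22.0875] [ 0.6187 -0.0661]
green [356.9375 264.6875  19.95  ] [ 0.6339 -0.1475]
[[269, 84], [230, 314], [178, 304], [206, 73]] [[0.4986, 0.0453], [0.4897, -0.295], [0.4094, -0.2887], [0.4194, 0.047]] [ 0.4543 -0.1229]
top [[230.10000610351562, 221.6999969482422], [393.70001220703125, 226.1999969482422], [393.8999938964844, 263.29998779296875], [228.39999389648438, 257.79998779296875]] [[0.494, 0.0424], [0.4853, -0.292], [0.4105, -0.2901], [0.42, 0.0452]] [ 0.4524 -0.1236]
```

View pics/c2.png

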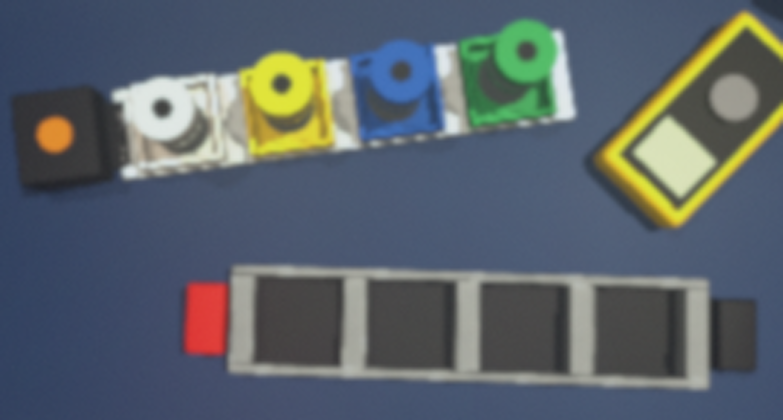

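The enlarged top view shows the cap holes at white (205.5,167.6), yellow (247.2,159.0), blue (287.9,154.5) and green (331.4,147.2). I'll triangulate these against the settled wrist frame.

```bash
cat >> h.py <<'E'
def hole(img,uv,w=7):
    u,v=map(int,np.round(uv));c=img[v-w:v+w+1,u-w:u+w+1].max(2).astype(float);d=np.clip(c.mean()*.85-c,0,None)
    y,x=np.mgrid[-w:w+1,-w:w+1];d*=np.hypot(x,y)<=w;return np.array([u+(d*x).sum()/d.sum(),v+(d*y).sum()/d.sum()])
E
python3 - <<'E'
from h import *
W=cv2.imread("pics/w2.png");T=cv2.imread("pics/top0.png")
n=dict(white=((370,54),(205.5,167.6)),yellow=((369,132),(247.2,159)),blue=((360,200),(287.9,154.5)),green=((355,264),(331.4,147.2)))
for k,(a,b) in n.items():
    a=hole(W,hole(W,a));b=hole(T,b,3)
    x,e=tri([ray("wrist",a),ray("top",b)]);print(k,a.round(1),b.round(1),x.round(4),np.round(e,4),at_z("wrist",a,.104)[:2].round(4),at_z("top",b,.104)[:2].round(4))
plan([.597,.083,.18],10,.05)
E
```

```text
white [372.9  57.4] [205.5 167. ] [0.5937 0.0809 0.1167] [0.0009 0.0009] [0.5976 0.0835] [0.5956 0.0822]
yellow [370.4 136.6] [246.6 158.5] [0.6114 0.005  0.1092] [0.001 0.001] [0.6138 0.0053] [0.6117 0.0045]
blue [361.4 205.1] [287.9 154.1] [ 0.6203 -0.0724  0.1062] [0.0011 0.0011] [ 0.6219 -0.0724] [ 0.6198 -0.0731]
green [358.7 269.2] [331.2 147.1] [ 0.6342 -0.1528  0.1068] [0.0023 0.0023] [ 0.6374 -0.1532] [ 0.6327 -0.1543]
[0.22, 0.23, 0.34] -0.06
[0.21, 0.23, 0.34] -0.06
[0.21, 0.23, 0.34] -0.06
[0.21, 0.23, 0.34] -0.06
[0.22, 0.23, 0.34] -0.06
end [0.5969 0.0832 0.1803] 9.912351137190655
```

Call:
apply_moves --targets '[{"translation":[0.22,0.23,0.34],"twist":-0.06,"hand":1},{"translation":[0.21,0.23,0.34],"twist":-0.06,"hand":1},{"translation":[0.21,0.23,0.34],"twist":-0.06,"hand":1},{"translation":[0.21,0.23,0.34],"twist":-0.06,"hand":1},{"translation":[0.22,0.23,0.34],"twist":-0.06,"hand":1},{"translation":[0,0,0],"twist":0,"hand":1},{"translation":[0,0,0],"twist":0,"hand":1}]'

```text
time: 4.3
tool_pos: [0.5964, 0.0835, 0.1788]
tool_rot: [-0.001, 0.643, 0.766, -0.001]
contact_force: [0.5, -0.5, 0.9]
gripper_width: 0.998
grasp_force: 0.0
```

```bash
python3 - <<'E'
from h import *
say();f=grab_frame("wrist");cv2.imwrite("pics/w3.png",f[:,:,::-1])
for x,y in [(.5965,.083),(.6128,.005)]: print(proj("wrist",np.array([[x,y,.104]])).round(1))
E
```

```text
4.3 [0.5964 0.0835 0.1788] [-0.001  0.643  0.766 -0.001] [ 0.5 -0.5  0.9] 1.0
[[258.  215.6]]
[[262.  323.8]]
```

View pics/w3.png

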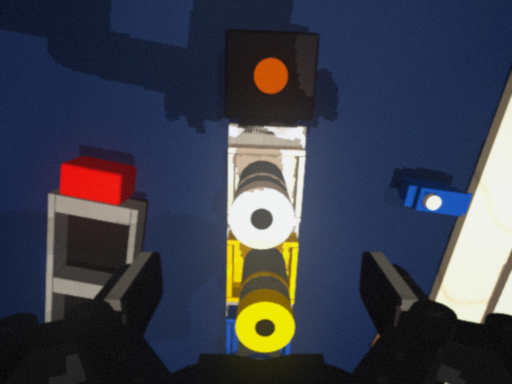

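White's cap hole is at (262,218) against a predicted (258,216), and yellow's is at (265,328) against (262,324). Both are within about 2 mm, so I'll descend and grip.

Call:
apply_moves --targets '[{"translation":[-0.01,0.02,0.25],"twist":0,"hand":1},{"translation":[0,0,0.25],"twist":0,"hand":1},{"translation":[0,0,0.25],"twist":0,"hand":1},{"translation":[0,0,0.2],"twist":0,"hand":1},{"translation":[0,0,0],"twist":0,"hand":1},{"translation":[0,0,0],"twist":0,"hand":0.6},{"translation":[0,0,0],"twist":0,"hand":0.4},{"translation":[0,0,0],"twist":0,"hand":0.2}]'

```text
time: 5.15
tool_pos: [0.6003, 0.0824, 0.0877]
tool_rot: [0.001, 0.643, 0.765, 0.001]
contact_force: [0.2, -0.4, 0.2]
gripper_width: 0.518
grasp_force: 0.3
```

Call:
apply_moves --targets '[{"translation":[0,0,0],"twist":0,"hand":0.2},{"translation":[0,0,0],"twist":0,"hand":0.2},{"translation":[0,0,0],"twist":0,"hand":0.2},{"translation":[0,0,0],"twist":0,"hand":0.2}]'

```text
time: 5.55
tool_pos: [0.6001, 0.0825, 0.0875]
tool_rot: [0.001, 0.643, 0.766, 0.001]
contact_force: [-3.3, -2.1, 6.3]
gripper_width: 0.457
grasp_force: 59.4
```

```bash
python3 - <<'E'
from h import *
s=state()["tool_pos"]
plan([s[0],s[1],.157],None,.035)
plan([.4565,-.0023,.157],None,.035,start=[s[0],s[1],.157])
E
```

```text
[0.0, 0.0, -0.35] 0.0
[0.0, 0.0, -0.34] 0.0
end [0.6001 0.0825 0.1565] 9.925426583220966
[-0.12, -0.31, -0.0] 0.0
[-0.12, -0.31, -0.0] 0.0
[-0.12, -0.31, -0.0] 0.0
[-0.11, -0.32, -0.0] 0.0
[-0.12, -0.31, -0.0] 0.0
end [ 0.4566 -0.0025  0.157 ] 9.925426583220966
```

Call:
apply_moves --targets '[{"translation":[0,0,-0.35],"twist":0,"hand":0.2},{"translation":[0,0,-0.35],"twist":0,"hand":0.2},{"translation":[-0.12,-0.31,0],"twist":0,"hand":0.2},{"translation":[-0.12,-0.31,0],"twist":0,"hand":0.2},{"translation":[-0.12,-0.31,0],"twist":0,"hand":0.2},{"translation":[-0.11,-0.32,0],"twist":0,"hand":0.2},{"translation":[-0.12,-0.31,0],"twist":0,"hand":0.2},{"translation":[0,0,0],"twist":0,"hand":0.2}]'

```text
time: 6.35
tool_pos: [0.4527, -0.0033, 0.1544]
tool_rot: [-0.0, 0.644, 0.765, -0.001]
contact_force: [0.5, 0.4, -1.0]
gripper_width: 0.452
grasp_force: 61.0
```

```bash
python3 - <<'E'
from h import *
say();f=grab_frame("wrist");cv2.imwrite("pics/w4.png",f[:,:,::-1]);say();grab_frame("side")
print([ (np.round(a["point"],3),a["score"]) for a in recognise("side","node_white_center")])
print(proj("wrist",np.array([[.4565,-.0033,.028]])).round(1))
E
```

```text
6.35 [ 0.4527 -0.0033  0.1544] [-0.     0.644  0.765 -0.001] [ 0.5  0.4 -1. ] 0.45
6.4 [ 0.4544 -0.0028  0.1551] [0.    0.644 0.765 0.   ] [ 0.7 -0.4  0.2] 0.46
[(array([ 0.454, -0.016,  0.14 ]), 0.57)]
[[259.6 194.1]]
```

View pics/w4.png

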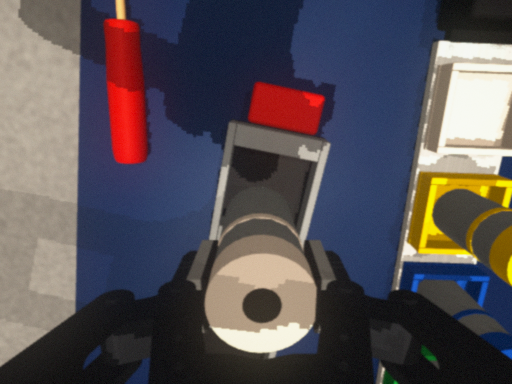

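The white node is held upright. The rack end's outer corners are at (235,122) and (330,142), and I'll check them against the model.

```bash
python3 - <<'E'
from h import *
say()
for uv in [(235,122),(330,142)]: print(at_z("wrist",uv,.028).round(4))
print("expect",[.4533+.0045-.038,.0457],[.4533+.0045+.038,.0437])
E
```

```text
6.5 [ 0.4561 -0.0024  0.1559] [0.001 0.643 0.765 0.001] [-0.1 -0.2 -0.5] 0.45
[0.4296 0.0473 0.028 ]
[0.5007 0.0451 0.028 ]
expect [0.4198, 0.0457] [0.49579999999999996, 0.0437]
```

Call:
apply_moves --targets '[{"translation":[0,0.01,0.2],"twist":0,"hand":0.2},{"translation":[0,0,0.2],"twist":0,"hand":0.2},{"translation":[0,0,0.2],"twist":0,"hand":0.2},{"translation":[0,0,0.1],"twist":0,"hand":0.2},{"translation":[0,0,0.05],"twist":0,"hand":0.2},{"translation":[0,0,0],"twist":0,"hand":0.2},{"translation":[0,0,0],"twist":0,"hand":0.2}]'

```text
time: 7.2
tool_pos: [0.4574, -0.0022, 0.0812]
tool_rot: [0.001, 0.643, 0.766, 0.0]
contact_force: [0.0, 0.9, -0.5]
gripper_width: 0.454
grasp_force: 61.1
```

Feeling for the floor in small steps.

Call:
apply_moves --targets '[{"translation":[0,0,0.02],"twist":0,"hand":0.2},{"translation":[0,0,0],"twist":0,"hand":0.2}]'

```text
time: 7.4
tool_pos: [0.4569, -0.0023, 0.0789]
tool_rot: [0.0, 0.643, 0.766, 0.0]
contact_force: [-0.5, -0.1, -1.1]
gripper_width: 0.455
grasp_force: 61.1
```

Call:
apply_moves --targets '[{"translation":[0,0,0.01],"twist":0,"hand":0.2},{"translation":[0,0,0],"twist":0,"hand":0.2}]'

```text
time: 7.6
tool_pos: [0.457, -0.0024, 0.0788]
tool_rot: [0.0, 0.643, 0.766, 0.0]
contact_force: [-3.4, 0.3, 5.7]
gripper_width: 0.454
grasp_force: 62.1
```

Floor contact (5.7 N). I'll release gently and rise.

Call:
apply_moves --targets '[{"translation":[0,0,0],"twist":0,"hand":0.55},{"translation":[0,0,0],"twist":0,"hand":0.7},{"translation":[0,0,0],"twist":0,"hand":1},{"translation":[0,0,0],"twist":0,"hand":1},{"translation":[0,0,-0.2],"twist":0,"hand":1},{"translation":[0,0,-0.4],"twist":0,"hand":1},{"translation":[0,0,-0.4],"twist":0,"hand":1},{"translation":[0,0,0],"twist":0,"hand":1}]'

```text
time: 8.4
tool_pos: [0.4602, -0.0028, 0.1841]
tool_rot: [0.005, 0.643, 0.766, 0.003]
contact_force: [0.2, -0.4, 0.7]
gripper_width: 1.0
grasp_force: 0.0
```

```bash
python3 - <<'E'
from h import *
say();f=grab_frame("wrist");cv2.imwrite("pics/w5.png",f[:,:,::-1]);print(proj("wrist",np.array([[.457,-.0033,.095]])).round(1))
plan([.6145,.004,.18],None,.045)
E
```

```text
8.4 [ 0.4602 -0.0028  0.1841] [0.005 0.643 0.766 0.003] [ 0.2 -0.4  0.7] 1.0
[[255.5 211.3]]
[-0.05, 0.39, 0.0] 0.0
[-0.05, 0.39, 0.0] 0.0
[-0.05, 0.38, 0.01] 0.0
[-0.05, 0.39, 0.0] 0.0
end [0.6148 0.0044 0.18  ] 9.913418312874859
```

View pics/w5.png

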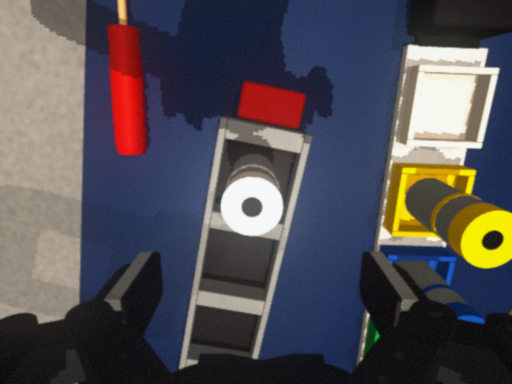

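White stands upright in the first bay, with its cap at (252,206). Next is yellow.

Call:
apply_moves --targets '[{"translation":[-0.05,0.39,0],"twist":0,"hand":1},{"translation":[-0.05,0.39,0],"twist":0,"hand":1},{"translation":[-0.05,0.39,0],"twist":0,"hand":1},{"translation":[-0.05,0.39,0],"twist":0,"hand":1},{"translation":[0,0,0],"twist":0,"hand":1},{"translation":[0,0,0],"twist":0,"hand":1},{"translation":[0,0,0],"twist":0,"hand":1}]'

```text
time: 9.15
tool_pos: [0.6123, 0.005, 0.176]
tool_rot: [-0.001, 0.643, 0.766, -0.001]
contact_force: [0.2, -0.9, -0.6]
gripper_width: 1.002
grasp_force: 0.0
```

```bash
python3 - <<'E'
from h import *
say();f=grab_frame("wrist")[:,:,::-1].copy()
for g in [(.6145,.004,.104),(.622,-.073,.104)]:
    p=proj("wrist",np.array([g]))[0];h=hole(f,p,12);print(p.round(1),h.round(1),at_z("wrist",h,.104).round(4))
E
```

```text
9.15 [0.6123 0.005  0.176 ] [-0.001  0.643  0.766 -0.001] [ 0.2 -0.9 -0.6] 1.0
[262.4 220.4] [261.5 219.1] [0.6138 0.0048 0.104 ]
[253.5 326.8] [253.4 327.4] [ 0.622  -0.0735  0.104 ]
```

Call:
apply_moves --targets '[{"translation":[0,0.01,0.25],"twist":0,"hand":1},{"translation":[0,0,0.25],"twist":0,"hand":1},{"translation":[0,0,0.25],"twist":0,"hand":1},{"translation":[0,0,0.14],"twist":0,"hand":1},{"translation":[0,0,0],"twist":0,"hand":1},{"translation":[0,0,0],"twist":0,"hand":0.6},{"translation":[0,0,0],"twist":0,"hand":0.4},{"translation":[0,0,0],"twist":0,"hand":0.2}]'

```text
time: 10.0
tool_pos: [0.6156, 0.005, 0.0901]
tool_rot: [0.001, 0.643, 0.766, 0.001]
contact_force: [0.5, 0.7, 0.2]
gripper_width: 0.513
grasp_force: 0.2
```

Call:
apply_moves --targets '[{"translation":[0,0,0],"twist":0,"hand":0.2},{"translation":[0,0,0],"twist":0,"hand":0.2},{"translation":[0,0,0],"twist":0,"hand":0.2},{"translation":[0,0,0],"twist":0,"hand":0.2}]'

```text
time: 10.4
tool_pos: [0.6154, 0.0049, 0.0901]
tool_rot: [0.001, 0.643, 0.766, 0.0]
contact_force: [-3.2, -1.5, 6.3]
gripper_width: 0.455
grasp_force: 59.7
```

```bash
python3 - <<'E'
from h import *
s=state()["tool_pos"];say()
plan([.4555,-.083,.16],None,.035,start=[s[0],s[1],.16])
E
```

```text
10.4 [0.6154 0.0049 0.0901] [0.001 0.643 0.766 0.   ] [-3.2 -1.5  6.3] 0.45
[-0.1, -0.29, -0.0] 0.0
[-0.1, -0.29, -0.0] 0.0
[-0.1, -0.29, -0.0] 0.0
[-0.1, -0.29, -0.0] 0.0
[-0.1, -0.28, -0.0] 0.0
[-0.09, -0.29, -0.0] 0.0
end [ 0.4552 -0.083   0.16  ] 9.91676261053882
```

Call:
apply_moves --targets '[{"translation":[0,0,-0.35],"twist":0,"hand":0.2},{"translation":[0,0,-0.35],"twist":0,"hand":0.2},{"translation":[-0.1,-0.29,0],"twist":0,"hand":0.2},{"translation":[-0.1,-0.29,0],"twist":0,"hand":0.2},{"translation":[-0.1,-0.29,0],"twist":0,"hand":0.2},{"translation":[-0.1,-0.29,0],"twist":0,"hand":0.2},{"translation":[-0.1,-0.28,0],"twist":0,"hand":0.2},{"translation":[-0.09,-0.29,0],"twist":0,"hand":0.2}]'

```text
time: 11.2
tool_pos: [0.4532, -0.0832, 0.158]
tool_rot: [0.0, 0.643, 0.766, -0.0]
contact_force: [-0.2, -0.9, -0.8]
gripper_width: 0.455
grasp_force: 60.4
```

Call:
apply_moves --targets '[{"translation":[0,0,0],"twist":0,"hand":0.2},{"translation":[0,0,0.2],"twist":0,"hand":0.2},{"translation":[0,0,0.2],"twist":0,"hand":0.2},{"translation":[0,0,0.2],"twist":0,"hand":0.2},{"translation":[0,0,0.1],"twist":0,"hand":0.2},{"translation":[0,0,0.05],"twist":0,"hand":0.2},{"translation":[0,0,0],"twist":0,"hand":0.2},{"translation":[0,0,0],"twist":0,"hand":0.2}]'

```text
time: 12.0
tool_pos: [0.4551, -0.083, 0.0842]
tool_rot: [0.001, 0.643, 0.766, 0.0]
contact_force: [-0.5, 0.4, -1.2]
gripper_width: 0.455
grasp_force: 60.5
```

Call:
apply_moves --targets '[{"translation":[0,0,0.02],"twist":0,"hand":0.2},{"translation":[0,0,0.01],"twist":0,"hand":0.2},{"translation":[0,0,0],"twist":0,"hand":0.2}]'

```text
time: 12.3
tool_pos: [0.4549, -0.083, 0.0812]
tool_rot: [0.001, 0.643, 0.766, 0.0]
contact_force: [-0.9, -0.5, 1.7]
gripper_width: 0.454
grasp_force: 61.0
```

Call:
apply_moves --targets '[{"translation":[0,0,0],"twist":0,"hand":0.55},{"translation":[0,0,0],"twist":0,"hand":0.7},{"translation":[0,0,0],"twist":0,"hand":1},{"translation":[0,0,0],"twist":0,"hand":1},{"translation":[0,0,-0.2],"twist":0,"hand":1},{"translation":[0,0,-0.4],"twist":0,"hand":1},{"translation":[0,0,-0.35],"twist":0,"hand":1},{"translation":[0,0,0],"twist":0,"hand":1}]'

```text
time: 13.1
tool_pos: [0.4576, -0.0839, 0.1815]
tool_rot: [0.005, 0.643, 0.766, 0.002]
contact_force: [0.3, -1.1, 0.3]
gripper_width: 1.001
grasp_force: 0.0
```

Call:
apply_moves --targets '[{"translation":[-0.05,0.41,0],"twist":0,"hand":1},{"translation":[-0.05,0.41,0],"twist":0,"hand":1},{"translation":[-0.05,0.41,0],"twist":0,"hand":1},{"translation":[-0.05,0.43,0],"twist":0,"hand":1},{"translation":[0,0,0],"twist":0,"hand":1},{"translation":[0,0,0],"twist":0,"hand":1},{"translation":[0,0,0],"twist":0,"hand":1}]'

```text
time: 13.8
tool_pos: [0.6203, -0.0739, 0.1747]
tool_rot: [-0.001, 0.643, 0.766, -0.0]
contact_force: [-0.6, 0.5, 1.0]
gripper_width: 1.001
grasp_force: 0.0
```

```bash
python3 - <<'E'
from h import *
say();f=grab_frame("wrist")[:,:,::-1].copy();cv2.imwrite("pics/w6.png",f)
for g in [(.622,-.0735,.104),(.636,-.153,.104)]:
    p=proj("wrist",np.array([g]))[0];h=hole(f,p,12);print(p.round(1),h.round(1),at_z("wrist",h,.104).round(4))
E
```

```text
13.8 [ 0.6203 -0.0739  0.1747] [-0.001  0.643  0.766 -0.   ] [-0.6  0.5  1. ] 1.0
[262.1 219. ] [262.  217.7] [ 0.6218 -0.0727  0.104 ]
[262.1 330.9] [259.9 332.5] [ 0.6347 -0.1545  0.104 ]
```

View pics/w6.png

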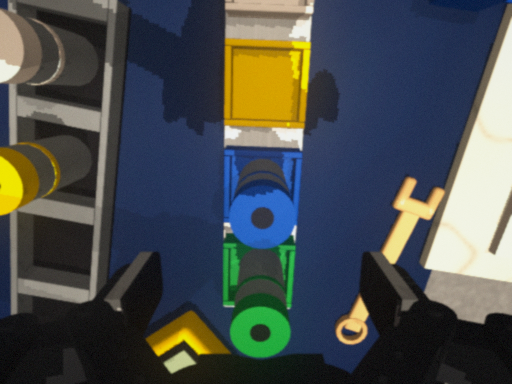

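White and yellow stand in their bays. Blue's cap hole is at (262,218), as predicted. Picking blue.

Call:
apply_moves --targets '[{"translation":[0,0.01,0.25],"twist":0,"hand":1},{"translation":[0,0,0.25],"twist":0,"hand":1},{"translation":[0,0,0.25],"twist":0,"hand":1},{"translation":[0,0,0.12],"twist":0,"hand":1},{"translation":[0,0,0],"twist":0,"hand":1},{"translation":[0,0,0],"twist":0,"hand":0.6},{"translation":[0,0,0],"twist":0,"hand":0.4},{"translation":[0,0,0],"twist":0,"hand":0.2}]'

```text
time: 14.65
tool_pos: [0.6232, -0.074, 0.0901]
tool_rot: [0.001, 0.643, 0.766, 0.001]
contact_force: [-0.9, -0.0, 2.8]
gripper_width: 0.513
grasp_force: 1.8
```

Call:
apply_moves --targets '[{"translation":[0,0,0],"twist":0,"hand":0.2},{"translation":[0,0,0],"twist":0,"hand":0.2},{"translation":[0,0,0],"twist":0,"hand":0.2},{"translation":[0,0,0],"twist":0,"hand":0.2}]'

```text
time: 15.05
tool_pos: [0.6231, -0.0741, 0.0901]
tool_rot: [0.001, 0.643, 0.766, 0.0]
contact_force: [-2.7, -0.9, 5.8]
gripper_width: 0.451
grasp_force: 59.9
```

```bash
python3 - <<'E'
from h import *
s=state()["tool_pos"];say()
plan([.4532,-.163,.16],None,.035,start=[s[0],s[1],.16])
E
```

```text
15.05 [ 0.6231 -0.0741  0.0901] [0.001 0.643 0.766 0.   ] [-2.7 -0.9  5.8] 0.45
[-0.1, -0.3, -0.0] 0.0
[-0.1, -0.31, -0.0] 0.0
[-0.1, -0.3, -0.0] 0.0
[-0.09, -0.31, -0.0] 0.0
[-0.1, -0.3, -0.0] 0.0
[-0.09, -0.31, -0.0] 0.0
end [ 0.4528 -0.1627  0.16  ] 9.916356710247197
```

Call:
apply_moves --targets '[{"translation":[0,0,-0.35],"twist":0,"hand":0.2},{"translation":[0,0,-0.35],"twist":0,"hand":0.2},{"translation":[-0.1,-0.3,0],"twist":0,"hand":0.2},{"translation":[-0.1,-0.31,0],"twist":0,"hand":0.2},{"translation":[-0.1,-0.3,0],"twist":0,"hand":0.2},{"translation":[-0.1,-0.31,0],"twist":0,"hand":0.2},{"translation":[-0.1,-0.3,0],"twist":0,"hand":0.2},{"translation":[-0.1,-0.31,0],"twist":0,"hand":0.2}]'

```text
time: 15.85
tool_pos: [0.4512, -0.1647, 0.1581]
tool_rot: [0.0, 0.643, 0.766, 0.0]
contact_force: [0.2, -0.2, -1.2]
gripper_width: 0.45
grasp_force: 60.6
```

Call:
apply_moves --targets '[{"translation":[0,0,0],"twist":0,"hand":0.2},{"translation":[0,0,0.2],"twist":0,"hand":0.2},{"translation":[0,0,0.2],"twist":0,"hand":0.2},{"translation":[0,0,0.2],"twist":0,"hand":0.2},{"translation":[0,0,0.1],"twist":0,"hand":0.2},{"translation":[0,0,0.05],"twist":0,"hand":0.2},{"translation":[0,0,0],"twist":0,"hand":0.2},{"translation":[0,0,0],"twist":0,"hand":0.2}]'

```text
time: 16.65
tool_pos: [0.4531, -0.1646, 0.0842]
tool_rot: [0.001, 0.643, 0.766, 0.0]
contact_force: [0.6, 0.8, -0.6]
gripper_width: 0.455
grasp_force: 60.7
```

Call:
apply_moves --targets '[{"translation":[0,0,0.02],"twist":0,"hand":0.2},{"translation":[0,0,0.01],"twist":0,"hand":0.2},{"translation":[0,0,0],"twist":0,"hand":0.2}]'

```text
time: 16.95
tool_pos: [0.4529, -0.1647, 0.0812]
tool_rot: [0.001, 0.643, 0.766, 0.0]
contact_force: [-0.3, 0.6, 1.4]
gripper_width: 0.452
grasp_force: 61.2
```

Call:
apply_moves --targets '[{"translation":[0,0,0],"twist":0,"hand":0.55},{"translation":[0,0,0],"twist":0,"hand":0.7},{"translation":[0,0,0],"twist":0,"hand":1},{"translation":[0,0,0],"twist":0,"hand":1},{"translation":[0,0,-0.2],"twist":0,"hand":1},{"translation":[0,0,-0.4],"twist":0,"hand":1},{"translation":[0,0,-0.35],"twist":0,"hand":1},{"translation":[0,0,0],"twist":0,"hand":1}]'

```text
time: 17.75
tool_pos: [0.4554, -0.166, 0.1816]
tool_rot: [0.005, 0.643, 0.766, 0.001]
contact_force: [0.1, 0.7, 0.1]
gripper_width: 0.998
grasp_force: 0.0
```

Call:
apply_moves --targets '[{"translation":[-0.05,0.45,0],"twist":0,"hand":1},{"translation":[-0.05,0.45,0],"twist":0,"hand":1},{"translation":[-0.05,0.45,0],"twist":0,"hand":1},{"translation":[-0.05,0.46,0],"twist":0,"hand":1},{"translation":[0,0,0],"twist":0,"hand":1},{"translation":[0,0,0],"twist":0,"hand":1},{"translation":[0,0,0],"twist":0,"hand":1}]'

```text
time: 18.45
tool_pos: [0.6331, -0.1529, 0.1746]
tool_rot: [-0.001, 0.643, 0.765, -0.0]
contact_force: [-0.0, -0.7, 0.2]
gripper_width: 0.998
grasp_force: 0.0
```

```bash
python3 - <<'E'
from h import *
say();f=grab_frame("wrist")[:,:,::-1].copy();cv2.imwrite("pics/w7.png",f)
for g in [(.635,-.154,.104)]:
    p=proj("wrist",np.array([g]))[0];h=hole(f,p,12);print(p.round(1),h.round(1),at_z("wrist",h,.104).round(4))
E
```

```text
18.45 [ 0.6331 -0.1529  0.1746] [-0.001  0.643  0.765 -0.   ] [-0.  -0.7  0.2] 1.0
[262.  221.3] [261.2 221. ] [ 0.6345 -0.1539  0.104 ]
```

View pics/w7.png

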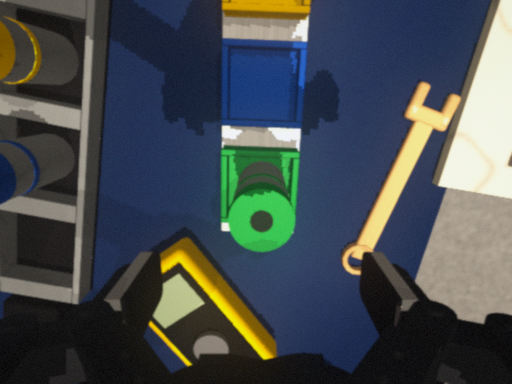

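Yellow and blue stand in the rack. Green's cap hole is at (261,221), as predicted. The nearby meter is low, well below the finger tips. Picking green.

Call:
apply_moves --targets '[{"translation":[0,0.01,0.25],"twist":0,"hand":1},{"translation":[0,0,0.25],"twist":0,"hand":1},{"translation":[0,0,0.25],"twist":0,"hand":1},{"translation":[0,0,0.12],"twist":0,"hand":1},{"translation":[0,0,0],"twist":0,"hand":1},{"translation":[0,0,0],"twist":0,"hand":0.6},{"translation":[0,0,0],"twist":0,"hand":0.4},{"translation":[0,0,0],"twist":0,"hand":0.2}]'

```text
time: 19.3
tool_pos: [0.636, -0.1531, 0.0902]
tool_rot: [0.001, 0.643, 0.766, 0.0]
contact_force: [-3.9, -0.4, 1.3]
gripper_width: 0.516
grasp_force: 0.8
```

Call:
apply_moves --targets '[{"translation":[0,0,0],"twist":0,"hand":0.2},{"translation":[0,0,0],"twist":0,"hand":0.2},{"translation":[0,0,0],"twist":0,"hand":0.2},{"translation":[0,0,0],"twist":0,"hand":0.2}]'

```text
time: 19.7
tool_pos: [0.6357, -0.1532, 0.0902]
tool_rot: [0.001, 0.643, 0.766, 0.0]
contact_force: [-2.9, -0.2, 7.0]
gripper_width: 0.45
grasp_force: 59.8
```

```bash
python3 - <<'E'
from h import *
s=state()["tool_pos"];say()
plan([.451,-.2427,.16],None,.035,start=[s[0],s[1],.16])
E
```

```text
19.7 [ 0.6357 -0.1532  0.0902] [0.001 0.643 0.766 0.   ] [-2.9 -0.2  7. ] 0.45
[-0.09, -0.33, -0.0] 0.0
[-0.09, -0.33, -0.0] 0.0
[-0.1, -0.33, -0.0] 0.0
[-0.09, -0.33, -0.0] 0.0
[-0.1, -0.33, -0.0] 0.0
[-0.09, -0.32, -0.0] 0.0
end [ 0.4513 -0.2423  0.16  ] 9.915739280375787
```

Call:
apply_moves --targets '[{"translation":[0,0,-0.35],"twist":0,"hand":0.2},{"translation":[0,0,-0.35],"twist":0,"hand":0.2},{"translation":[-0.09,-0.33,0],"twist":0,"hand":0.2},{"translation":[-0.09,-0.33,0],"twist":0,"hand":0.2},{"translation":[-0.1,-0.33,0],"twist":0,"hand":0.2},{"translation":[-0.09,-0.33,0],"twist":0,"hand":0.2},{"translation":[-0.1,-0.33,0],"twist":0,"hand":0.2},{"translation":[-0.09,-0.32,0],"twist":0,"hand":0.2}]'

```text
time: 20.5
tool_pos: [0.4492, -0.2421, 0.158]
tool_rot: [-0.0, 0.643, 0.766, -0.0]
contact_force: [-0.4, -0.6, -0.8]
gripper_width: 0.451
grasp_force: 60.8
```

Call:
apply_moves --targets '[{"translation":[0,0,0],"twist":0,"hand":0.2},{"translation":[0,0,0.2],"twist":0,"hand":0.2},{"translation":[0,0,0.2],"twist":0,"hand":0.2},{"translation":[0,0,0.2],"twist":0,"hand":0.2},{"translation":[0,0,0.1],"twist":0,"hand":0.2},{"translation":[0,0,0.05],"twist":0,"hand":0.2},{"translation":[0,0,0],"twist":0,"hand":0.2},{"translation":[0,0,0],"twist":0,"hand":0.2}]'

```text
time: 21.3
tool_pos: [0.4513, -0.2422, 0.0842]
tool_rot: [0.001, 0.643, 0.766, 0.0]
contact_force: [0.3, -0.5, -1.3]
gripper_width: 0.457
grasp_force: 60.8
```

Call:
apply_moves --targets '[{"translation":[0,0,0.02],"twist":0,"hand":0.2},{"translation":[0,0,0.01],"twist":0,"hand":0.2},{"translation":[0,0,0],"twist":0,"hand":0.2}]'

```text
time: 21.6
tool_pos: [0.4512, -0.2422, 0.0813]
tool_rot: [0.001, 0.643, 0.766, 0.0]
contact_force: [0.4, 1.3, 1.8]
gripper_width: 0.459
grasp_force: 61.5
```

Release, rise, and back away in +y to clear the view.

Call:
apply_moves --targets '[{"translation":[0,0,0],"twist":0,"hand":0.55},{"translation":[0,0,0],"twist":0,"hand":0.7},{"translation":[0,0,0],"twist":0,"hand":1},{"translation":[0,0,0],"twist":0,"hand":1},{"translation":[0,0,-0.2],"twist":0,"hand":1},{"translation":[0,0,-0.4],"twist":0,"hand":1},{"translation":[0,0,-0.4],"twist":0,"hand":1},{"translation":[0,0,-0.4],"twist":0,"hand":1}]'

```text
time: 22.4
tool_pos: [0.4503, -0.2416, 0.2216]
tool_rot: [-0.0, 0.643, 0.766, -0.0]
contact_force: [1.6, 0.2, 0.2]
gripper_width: 1.001
grasp_force: 0.0
```

Call:
apply_moves --targets '[{"translation":[0.4,0,-0.3],"twist":0,"hand":1},{"translation":[0.4,0,-0.3],"twist":0,"hand":1},{"translation":[0.4,0,-0.2],"twist":0,"hand":1},{"translation":[0.4,0,0],"twist":0,"hand":1},{"translation":[0.4,0,0],"twist":0,"hand":1},{"translation":[0,0,0],"twist":0,"hand":1},{"translation":[0,0,0],"twist":0,"hand":1},{"translation":[0,0,0],"twist":0,"hand":1}]'

```text
time: 23.2
tool_pos: [0.4163, -0.0454, 0.3001]
tool_rot: [-0.0, 0.644, 0.765, -0.0]
contact_force: [0.5, -0.4, -0.4]
gripper_width: 1.0
grasp_force: 0.0
```

```bash
python3 - <<'E'
from h import *
say();f=grab_frame("wrist")[:,:,::-1].copy();cv2.imwrite("pics/w8.png",f)
for g in [(.4565,-.0033,.095),(.4544,-.0833,.095),(.4522,-.1633,.095),(.4501,-.2432,.095)]:
    p=proj("wrist",np.array([g]))[0];h=hole(f,hole(f,p),6);print(p.round(1),h.round(1),(at_z("wrist",h,.095)-g).round(4))
E
```

```text
23.2 [ 0.4163 -0.0454  0.3001] [-0.     0.644  0.765 -0.   ] [ 0.5 -0.4 -0.4] 1.0
[308.8 135.5] [308.6 133.8] [-0.0005  0.0015  0.    ]
[290.3 212.6] [289.3 212.3] [-0.001   0.0002  0.    ]
[273.9 280.3] [273.2 280.4] [-0.0007 -0.0002  0.    ]
[259.6 340.1] [259.6 340.3] [ 0.     -0.0002 -0.    ]
```

View pics/w8.png

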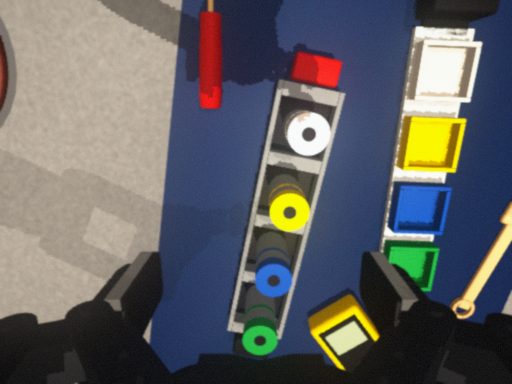

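All four nodes stand upright in the bays, in the order white (309,134), yellow (289,212), blue (273,280), green (260,340) from the red block. Each is within 2 mm of its bay's estimated middle.

```bash
python3 -c "
from plant import *
print(job_done())"
```

```text
the job is handed in; nothing more can be done
None
```

I moved all four nodes into the rack, upright and in order from the red end block (white, yellow, blue, green), and handed the job in at about 23 s; the last wrist picture put each within 2 mm of its bay's estimated middle.

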